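Top up the tea-tin chest and slide its cover shut

ROBOT

A 7-joint arm with a two-finger parallel gripper is mounted at the origin on the work surface. World frame = base frame: x ahead of the robot, y to its left, z up, the work surface at z = 0. Lengths are in m, angles in rad, forces in N, time in s.
With the tool pointing down it reaches from about 0.425 to 0.875 m from the base axis. Payload 4.7 kg.
Tool frame: the origin (TCP) lies at the very end of the fingers, on their centre line; the grasp point (between the pads) lies 19 mm behind it; z points along the fingers, y is the line along which they close (so a half turn about z gives the same grasp; the last joint's range is limited). The gripper opens to 85 mm and grips with 20 to 120 N. Pads are 22 mm wide; open, the fingers measure 114 mm over their backs; the gripper's body (76 mm by 85 mm) begins 54 mm behind the grasp point. The pads swing forward as they close: fully open they stand 13 mm farther back than shut.
Start: joints at [1.192, 0.321, -0.07, 1.45, 0.023, 1.371, -0.057], TCP at [0.249, -0.601, 0.231] pointing down, gripper open.
Joint ranges: [-2.86, 2.86], [-0.3, 2.09], [-1.38, 1.24], [0.06, 2.45], [-1.56, 4.7], [0.09, 2.05], [-2.69, 2.69]. Speed limits (rad/s): [2.57, 2.57, 3.14, 3.14, 3.14, 3.14, 3.14].

INTERFACE

Orientations are given as a rotation vector (axis times angle).
In Python, from station import readout, vision, env gives the robot as it stands.
- The arm moves only by the tool move_arm, never from a script. Its argument "motion" is a list of rows, each a list of 7 numbers: the shift along the tool's x, y, z in cm, then the turn, a rotation vector about the tool's x, y, z in rad, then the finger opening in cm, from 0 to 8.54. In form: [[dx, dy, dz, rx, ry, rz, grip], ...]. A call has 1 to 8 rows; each row shifts and turns the commanded pose from where the row before left it, along the tool's axes as they then stand; what a row does not reach is not made up. A row lasts 1/10 s, in which the tool goes at most 50 mm and 8.59 degrees, less where a joint would pass 70% of its speed; a pose out of reach is approached as far as the arm can. A call is refused whole if a number of a shift passes 5 or a number of a turn 0.15, either way. A call with a gripper value outside its range is refused whole. The fingers move at their own pace and stop on an object; "squeeze" is the grip in N (left out, the last holds). Time passes only in rows, so rows that do not move let the fingers close. It gives the time, the measured TCP pose, the force, the opening and the grip force at its end, in the units of the state.
- readout.state(): the state, without advancing time (a new reading comes with each control period).
- vision.read_camera(name): name is "side" or "top" or "wrist"; returns a dict with "img" (420x560x3 uint8, red, green, blue), "depth" (420x560 float32, m along the optical axis (not along the pixel's ray), 0 where there is no reading), "fx", "fy", "cx", "cy" (pixels), "k1" (the pictures are not rectified: a ray, as slopes to the right and down, at radius r is drawn at 1 + k1 r^2 times it, then the intrinsics apply), "rvec" (rotation vector, rad) and "tvec" (3), from world to camera coordinates, as OpenCV has them. Camera axes: x right, y down, z forward; pixel columns grow to the right and rows downward; lengths in m; the calibration is good to about 2 mm. A picture is of the moment at which its call begins.
- env.finish_job(): hands the job in; it is judged then, once.
Trained networks look in the newest picture that a camera, given by its name, has taken for a name from the list of things; names that differ only in an ending like _2 or _b are one class to them, and where a whole thing is asked for, a point or a joint stands for the part that bears it (a point fixed in the world has none). Each returns a list of dicts, best first, with "confidence" (0 to 1); they miss things now and then, are a little off and sometimes report something else, mostly with a low value. They report only what shows in the picture. A call takes as long as a camera call.
- vision.find_in(query, camera): "position" ([x, y, z] in m, in world coordinates, good to about 4 mm: the middle of the surface that is visible of it).
- vision.regions_of(query, camera): "mask" (420x560 bool, what is visible of it).
- vision.spot_point(query, camera): "position" ([x, y, z] in m, in world coordinates, good to about 4 mm: a listed point, or the origin of a listed thing).
The state is a dict: "time": time; "joint_positions": joint angles; "joint_velocities": joint speeds; "effort": joint torques, N m; "ee_pos": TCP position; "ee_rot": TCP orientation; "contact_force": force on the tool from outside, world axes, zero at the start; "moment": the same for the moment, N m; "grip_width": finger opening in m; "gripper_force": force on a finger pad.
Only numpy, scipy, OpenCV 4.12 (cv2) and the standard library are available. Lean on these libraries where they do the work, as an engineer would, in place of code of your own. Each camera call takes 0.05 s, during which the arm holds its last target. There are 200 camera calls.

TASK

Stand the loose short tin in the gap at the end of the row in the tea chest, against the sprung pusher plate (the gap is too narrow until the tin pushes the plate back), and gently press it right down; one or more of the tins already in the row stand a little proud, so press those down too, until nothing stands above the rim. Then slide the chest's cover fully shut over the row as the check; if it catches on a tin do not force it, press that tin down first. Do not disturb the taller tin, the steel jug, the cup or the milk bottle.

Things in the scene. Friction and masses are not known exactly. Their poses are not given: they have to be found in the camera images.
- chest: Low wooden chest fixed to the counter, 302 mm long (x) x 78 wide (y) x 70 high (z). Origin on the counter under the centre of its open bay. The bay spans x -70 to +70 mm and is 66 mm wide; walls 6 mm; floor 8 mm and rim 70 mm above the counter. From x = +76 to +226 mm it is a closed half on which the cover rests when open.
- bay (a point): Centre of the bay's mouth, level with the rim; axes as the chest's. Three tins like the loose one stand in a row in the bay, thickness along x, centres at about x = -56, -28 and 0 mm, the first against the end wall, y = -3 mm. Sprung clips hold each at an unknown height: top from 2 mm below the rim (fully down) to 6 mm above. Pressing one down takes 5 to 15 N.
- plate_edge (a point): Middle of the top edge of the pusher plate's face (the face towards the tins). Upright square-edged aluminium plate, 8 mm thick, 62 mm wide, top 2 mm below the rim. Sprung: at rest its face is at chest x = +35 mm, leaving a gap of about 20 mm, less than a tin's 28 mm; it yields towards +x by up to 25 mm (3 N at rest, 10.5 N at the end).
- cover (a joint): How far the wooden cover has been slid shut, in m: 0 = fully open, 0.150 = fully shut over the bay; it slides along the chest's -x direction, needs about 2 N, and stays where left. A flat board 152 x 78 x 8 mm whose underside runs 0.5 mm above the rim, so its front edge catches any proud tin; do not push it with over 25 N.
- cover_bar (a point): Centre of the top of the wooden grip bar on the middle of the cover: 14 mm thick (along the chest's x), 50 mm wide (along the chest's y), 24 mm tall above the cover's top. Its axes are parallel to the chest's.
- tin: The loose short tin to be put in, standing upright on the counter. A plain steel rectangular tin, 28 mm thick (its x axis) x 60 mm wide (y) x 60 mm tall (z); origin at the centre of its underside; about 0.12 kg. Once in, its centre is at about chest x = +28 mm; the plate's squeeze can hold it up until pressed with 5 to 15 N. Pressing with over 40 N dents it.
- tall_tin: A taller tin of the same kind standing upright on the counter, 28 x 60 x 85 mm: too tall for the chest, leave it. Origin at the centre of its underside.
- jug: Steel milk jug with a handle, 84 mm across, 100 mm high; leave it. Origin at the centre of its underside.
- cup: White ceramic cup, 72 mm across, 60 mm high; leave it. Origin at the centre of its underside.
- milk: White plastic milk bottle with a blue cap, 80 mm across, 190 mm high; leave it. Origin at the centre of its underside.

How it is judged:
By the outcome, as a careful person would: the job done as asked, in the order asked, and still so for the second after the job is handed in, with the robot touching nothing.
It also fails if it takes over 72 s, if anything falls off the work surface, if the arm or the gripper's body presses on something with over 40 N, if the wrist force passes 120 N, or if a joint passes its speed limit or range.

## Working session

There is one attempt and no reset: what is moved stays moved. The work goes in short steps, Python scripts to look and compute and a tool call to move; the robot and the scene stay as the last step left them, time stands still between calls to the robot, and variables do not carry over. Pictures are saved under pics/ and viewed, at most 10 in all, crops included, and the job is handed in when it is done.

Besides the shell and the picture viewer there is one more tool, called as name(argument=value, ...), one argument or row to a line, values as JSON. move_arm: Moves the arm, as the interface text tells. Its arguments: {"type":"object","properties":{"motion":{"type":"array","items":{"type":"array","items":{"type":"number"}}},"squeeze":{"type":"number"}},"required":["motion"]}

```bash
mkdir -p pics; ls; cat > h.py <<'E'
import numpy as np, cv2
from scipy.spatial.transform import Rotation as R
from station import readout, vision, env
def cam(n,save=None):
    c=vision.read_camera(n)
    if save: cv2.imwrite('pics/'+save,c['img'][:,:,::-1])
    return c
def cloud(c):
    h,w=c['depth'].shape
    u,v=np.meshgrid(np.arange(w),np.arange(h))
    K=np.array([[c['fx'],0,c['cx']],[0,c['fy'],c['cy']],[0,0,1.]])
    p=cv2.undistortPoints(np.stack([u,v],-1).reshape(-1,1,2).astype(np.float64),K,np.array([c['k1'],0,0,0,0.])).reshape(h,w,2)
    d=c['depth']; P=np.dstack([p[...,0]*d,p[...,1]*d,d])
    M=R.from_rotvec(c['rvec']).as_matrix()
    W=(P-np.array(c['tvec']))@M
    W[d==0]=np.nan
    return W
E
python3 - <<'E'
from h import *
s=readout.state(); print(s)
a=cam('top','top1.png')
for q in ['chest','bay','plate_edge','cover_bar','tin','tall_tin','jug','cup','milk']:
    print(q,[(np.round(d['position'],4).tolist(),round(d['confidence'],2)) for d in vision.spot_point(q,'top')[:3]])
b=cam('side','side1.png')
for q in ['chest','bay','plate_edge','cover_bar','tin','tall_tin']:
    print(q,[(np.round(d['position'],4).tolist(),round(d['confidence'],2)) for d in vision.spot_point(q,'side')[:3]])
cv2.imwrite('pics/both.png',cv2.resize(np.vstack([a['img'],b['img']])[:,:,::-1],(400,600)))
E
```

```text
pics
{'time': 0.0, 'joint_positions': array([ 1.19207709,  0.32183446, -0.07010974,  1.45168379,  0.02261133,
        1.37079198, -0.05690538]), 'joint_velocities': array([-8.01122397e-05,  1.39795170e-03,  2.14535079e-03, -2.22294124e-03,
       -1.59669685e-03, -2.95552326e-04,  2.91505607e-03]), 'effort': array([-8.31978268e-04, -4.93588150e+01, -3.82529693e-01, -3.14335799e+01,
        1.29117089e-02,  1.12726487e-02, -8.44074890e-06]), 'ee_pos': array([ 0.24857456, -0.60000671,  0.23021185]), 'ee_rot': array([-3.07934077e+00, -6.12793539e-01,  7.47101913e-04]), 'contact_force': array([-0.58797567,  0.64140696,  1.52738315]), 'moment': array([-3.17420770e-06, -2.10749005e-02, -7.51860728e-03]), 'gripper_force': 0.0, 'grip_width': 0.08502622140909327}
chest [([0.6237, 0.121, 0.0002], 0.93), ([0.6213, 0.1141, 0.0689], 0.51)]
bay [([0.6159, 0.1169, 0.0708], 0.64)]
plate_edge [([0.6168, 0.0824, 0.0657], 0.63)]
cover_bar [([0.5914, -0.0162, 0.1011], 0.82), ([0.6215, 0.1194, 0.068], 0.63)]
tin [([0.6378, -0.3918, -0.003], 0.67), ([0.4349, -0.0832, -0.0003], 0.57)]
tall_tin [([0.4213, 0.0786, 0.0011], 0.71)]
jug [([0.4534, -0.3336, 0.0028], 0.7)]
cup [([0.5329, 0.3871, 0.0], 0.57)]
milk [([0.6375, -0.3924, -0.0043], 0.78)]
chest [([0.6193, 0.1176, 0.0023], 0.97)]
bay [([0.6215, 0.1171, 0.0705], 0.79)]
plate_edge [([0.6168, 0.0824, 0.0638], 0.43)]
cover_bar [([0.5918, -0.0186, 0.1029], 0.65)]
tin [([0.435, -0.0848, -0.0016], 0.79)]
tall_tin [([0.4231, 0.0785, -0.0011], 0.65)]
```

View pics/top1.png

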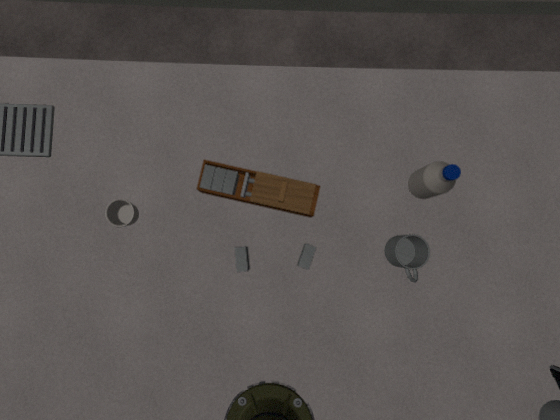

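View pics/side1.png

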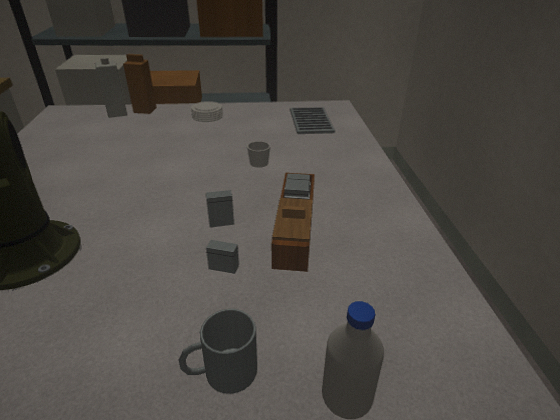

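```bash
python3 - <<'E'
from h import *
c=cam('top'); W=cloud(c)
for q,lo,hi in [('tin',.05,.07),('tall_tin',.075,.095),('cover_bar',.095,.11),('cover_bar',.073,.085)]:
    for m in vision.regions_of(q,'top')[:2]:
        P=W[m['mask']]; P=P[(P[:,2]>lo)&(P[:,2]<hi)]
        if len(P)<20: continue
        r=cv2.minAreaRect((P[:,:2]*1000).astype(np.float32))
        print(q,round(m['confidence'],2),len(P),np.round(r[0],1),np.round(r[1],1),round(r[2],1),'z',np.round(np.percentile(P[:,2],[5,50,95]),4))
ch=vision.regions_of('chest','top')[0]['mask']; P=W[ch]; P=P[P[:,2]>.05]
print(cv2.minAreaRect((P[:,:2]*1000).astype(np.float32)))
E
```

```text
tin 0.69 263 [435.6 -85.4] [27.6 58.8] 70.6 z [0.0573 0.0606 0.0635]
tall_tin 0.6 286 [425.4  79.9] [59.6 28. ] 7.3 z [0.0823 0.0854 0.0882]
cover_bar 0.91 118 [592.1 -17.9] [13.9 49.7] 78.7 z [0.0995 0.1029 0.1062]
cover_bar 0.91 1760 [592.2 -19.2] [154.6  78. ] 78.9 z [0.0763 0.0792 0.0823]
((604.2575073242188, 41.594383239746094), (302.8839416503906, 78.73747253417969), 78.82044982910156)
```

The top view shows the bay at (225,180), the cover at (285,195), the short tin at (307,256) and the tall tin at (241,258). The nets agree with this. The cover sits about 14 mm from fully open, which is no problem. Next I move above the loose tin.

```bash
cat >> h.py <<'E'
def tool(yaw_y,tilt=0,tilt_axis=None):
    "tool pointing down with tool y at world yaw (deg); then tilt (deg) about a world axis"
    y=np.array([np.cos(np.radians(yaw_y)),np.sin(np.radians(yaw_y)),0]); z=np.array([0,0,-1.])
    r=R.from_matrix(np.column_stack([np.cross(y,z),y,z]))
    return R.from_rotvec(np.radians(tilt)*np.array(tilt_axis))*r if tilt else r
def plan(wps,grip,step=.045,start=None):
    "wps: list of (pos,Rot[,n]); prints rows in move units"
    if start is None:
        s=readout.state(); start=(s['ee_pos'],R.from_rotvec(s['ee_rot']))
    p,r=np.array(start[0]),start[1]; k=0
    for w in wps:
        P,Q=np.array(w[0]),w[1]; a=(r.inv()*Q).magnitude()
        n=w[2] if len(w)>2 else int(max(1,np.ceil(np.linalg.norm(P-p)/step),np.ceil(a/.14)))
        p0,rv,r0=p.copy(),(r.inv()*Q).as_rotvec(),r
        for i in range(1,n+1):
            t=p0+(P-p0)*i/n; q=r0*R.from_rotvec(rv*i/n)
            d=np.round(r.inv().apply(t-p)*100,2); v=np.round((r.inv()*q).as_rotvec(),3)
            p=p+r.apply(d/100); r=r*R.from_rotvec(v); k+=1
            print([float(x)+0. for x in d]+[float(x)+0. for x in v]+[grip])
    print('end',p.round(4),k,'rows')
E
python3 - <<'E'
from h import *
plan([((.4355,-.0854,.17),tool(-19.4))],8.5)
E
```

```text
[2.84, -3.11, 0.47, 0.0, 0.0, -0.065, 8.5]
[3.04, -2.92, 0.47, 0.0, 0.0, -0.064, 8.5]
[3.22, -2.72, 0.47, 0.0, 0.0, -0.065, 8.5]
[3.39, -2.5, 0.48, 0.0, 0.0, -0.064, 8.5]
[3.55, -2.29, 0.47, 0.0, 0.0, -0.065, 8.5]
[3.68, -2.04, 0.47, 0.0, 0.0, -0.064, 8.5]
[3.81, -1.81, 0.47, 0.0, 0.0, -0.065, 8.5]
[3.92, -1.56, 0.47, 0.0, 0.0, -0.065, 8.5]
[4.01, -1.3, 0.47, 0.0, 0.0, -0.064, 8.5]
[4.08, -1.04, 0.48, 0.0, 0.0, -0.065, 8.5]
[4.14, -0.77, 0.47, 0.0, 0.0, -0.064, 8.5]
[4.19, -0.51, 0.47, 0.0, 0.0, -0.065, 8.5]
[4.21, -0.23, 0.47, 0.0, 0.0, -0.064, 8.5]
end [ 0.4355 -0.0854  0.17  ] 13 rows
```

move_arm(
  motion=[
    [2.84,-3.11,0.3,0,0,-0.065,8.5],
    [3.04,-2.92,0.3,0,0,-0.065,8.5],
    [3.22,-2.72,0.3,0,0,-0.065,8.5],
    [3.39,-2.5,0.3,0,0,-0.065,8.5],
    [3.55,-2.29,0.3,0,0,-0.065,8.5],
    [3.68,-2.04,0.4,0,0,-0.065,8.5],
    [3.81,-1.81,0.5,0,0,-0.065,8.5],
    [3.92,-1.56,0.6,0,0,-0.065,8.5],
  ],
)

```text
time: 1.95
ee_pos: [0.3637, -0.2818, 0.2015]
ee_rot: [2.817, 1.388, 0.0]
contact_force: [1.8, -0.2, 1.1]
grip_width: 0.0849
gripper_force: 0.0
```

move_arm(
  motion=[
    [4.0,-1.3,0.6,0,0,-0.065,8.5],
    [4.1,-1.04,0.6,0,0,-0.065,8.5],
    [4.1,-0.77,0.6,0,0,-0.065,8.5],
    [4.2,-0.51,0.6,0,0,-0.065,8.5],
    [4.2,-0.23,0.6,0,0,-0.065,8.5],
    [0,0,0,0,0,0,8.5],
    [0,0,0,0,0,0,8.5],
  ],
)

```text
time: 2.65
ee_pos: [0.4341, -0.0845, 0.1714]
ee_rot: [2.556, 1.825, -0.001]
contact_force: [-0.2, -0.3, -0.3]
grip_width: 0.0851
gripper_force: 0.0
```

```bash
python3 - <<'E'
from h import *
s=readout.state(); print(s['time'],s['ee_pos'],s['ee_rot'],s['contact_force'])
c=cam('wrist','w1.png'); W=cloud(c)
v=vision.spot_point('tin','wrist'); print([(d['position'],d['confidence']) for d in v])
P=W.reshape(-1,3); k=(abs(P[:,2]-.06)<.008)&(np.hypot(P[:,0]-.435,P[:,1]+.085)<.05); P=P[k]
print(k.sum(),cv2.minAreaRect((P[:,:2]*1000).astype(np.float32)),np.median(P[:,2]))
plan([((.4355,-.0854,.03),tool(-19.4),6)],8.5)
E
```

```text
2.65 [ 0.43414275 -0.0844865   0.17138302] [ 2.55638835e+00  1.82515996e+00 -7.34686775e-04] [-0.21298261 -0.33465758 -0.31590625]
[([0.4414, -0.0858, 0.0045], 0.8)]
2152 ((436.32183837890625, -83.46139526367188), (27.71451759338379, 59.91036605834961), 71.24505615234375) 0.0599051406710914
[0.03, 0.02, 2.36, 0.0, 0.0, 0.001, 8.5]
[0.02, 0.02, 2.35, 0.0, 0.0, 0.0, 8.5]
[0.03, 0.02, 2.36, 0.0, 0.0, 0.001, 8.5]
[0.02, 0.02, 2.36, 0.0, 0.0, 0.0, 8.5]
[0.03, 0.03, 2.36, 0.0, 0.001, 0.001, 8.5]
[0.02, 0.02, 2.35, 0.0, 0.0, 0.001, 8.5]
end [ 0.4355 -0.0854  0.03  ] 6 rows
```

View pics/w1.png

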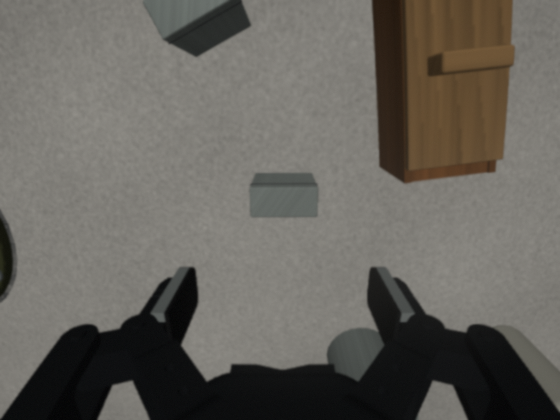

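The wrist view shows the tin at (284,197), square between the fingers. Descend and grip.

move_arm(
  motion=[
    [0.06,0.15,2.4,0,0,0,8.5],
    [0,0,2.4,0,0,0,8.5],
    [0,0,2.4,0,0,0,8.5],
    [0,0,2.4,0,0,0,8.5],
    [0,0,2.4,0,0,0,8.5],
    [0,0,2.3,0,0,0,8.5],
    [0,0,0,0,0,0,8.5],
    [0,0,0,0,0,0,5.5],
  ],
  squeeze=37,
)

```text
time: 3.55
ee_pos: [0.4355, -0.0861, 0.0286]
ee_rot: [-2.56, -1.82, 0.001]
contact_force: [-0.4, 0.2, 0.9]
grip_width: 0.073
gripper_force: 0.0
```

move_arm(
  motion=[
    [0,0,0,0,0,0,5.0],
    [0,0,0,0,0,0,5.0],
    [0,0,0,0,0,0,5.0],
    [0,0,0,0,0,0,5.0],
    [0,0,0,0,0,0,5.0],
    [0,0,0,0,0,0,5.0],
  ],
)

```text
time: 4.15
ee_pos: [0.4368, -0.0858, 0.0297]
ee_rot: [2.557, 1.821, 0.001]
contact_force: [-0.6, -1.1, 6.4]
grip_width: 0.0596
gripper_force: 41.7
```

```bash
python3 - <<'E'
from h import *
s=readout.state(); p=s['ee_pos']
plan([((p[0],p[1],.15),R.from_rotvec(s['ee_rot'])),((.598,.007,.2),tool(-11.2),6)],5.0)
E
```

```text
[0.0, 0.01, -4.01, 0.0, 0.0, 0.0, 5.0]
[-0.01, 0.01, -4.01, 0.0, 0.0, 0.0, 5.0]
[0.0, 0.01, -4.01, 0.0, 0.0, 0.0, 5.0]
[2.34, 2.04, -0.83, 0.0, 0.0, -0.023, 5.0]
[2.29, 2.08, -0.83, 0.001, 0.0, -0.023, 5.0]
[2.24, 2.14, -0.83, 0.0, 0.0, -0.023, 5.0]
[2.2, 2.19, -0.84, 0.001, 0.001, -0.023, 5.0]
[2.14, 2.24, -0.83, 0.0, 0.0, -0.023, 5.0]
[2.09, 2.29, -0.83, 0.001, 0.0, -0.023, 5.0]
end [0.598 0.007 0.2  ] 9 rows
```

move_arm(
  motion=[
    [0,0,-4,0,0,0,5.0],
    [0,0,-4,0,0,0,5.0],
    [0,0,-4,0,0,0,5.0],
    [2.3,2.0,-0.9,0,0,-0.023,5.0],
    [2.3,2.1,-0.9,0,0,-0.023,5.0],
    [2.2,2.1,-0.9,0,0,-0.023,5.0],
    [2.2,2.2,-0.8,0,0,-0.023,5.0],
    [2.2,2.2,-0.8,0,0,-0.023,5.0],
  ],
  squeeze=35,
)

```text
time: 4.95
ee_pos: [0.5698, -0.0072, 0.1916]
ee_rot: [2.449, 1.967, -0.0]
contact_force: [0.2, 0.1, -1.6]
grip_width: 0.0593
gripper_force: 40.9
```

move_arm(
  motion=[
    [2.1,2.3,-0.8,0,0,-0.023,5.0],
    [0,0,0,0,0,0,5.0],
    [0,0,0,0,0,0,5.0],
    [0,0,0,0,0,0,5.0],
  ],
)

```text
time: 5.35
ee_pos: [0.595, 0.0071, 0.1987]
ee_rot: [-2.428, -1.993, 0.003]
contact_force: [-0.4, -0.1, -1.1]
grip_width: 0.059
gripper_force: 40.8
```

```bash
python3 - <<'E'
from h import *
s=readout.state(); print(s['time'],s['ee_pos'],s['ee_rot'],s['gripper_force'],s['grip_width'])
c=cam('wrist','w2.png'); W=cloud(c); np.save('w2.npy',W)
for q in ['chest','bay','plate_edge','cover_bar']:
    print(q,[(np.round(d['position'],4).tolist(),round(d['confidence'],2)) for d in vision.spot_point(q,'wrist')[:2]])
E
```

```text
5.35 [0.59499683 0.00709615 0.19870544] [-2.42777065 -1.99342957  0.00290916] 40.806360840797424 0.05900267084676829
chest [([0.6204, 0.1164, -0.002], 0.61)]
bay []
plate_edge [([0.6136, 0.0835, 0.068], 0.61)]
cover_bar []
```

View pics/w2.png

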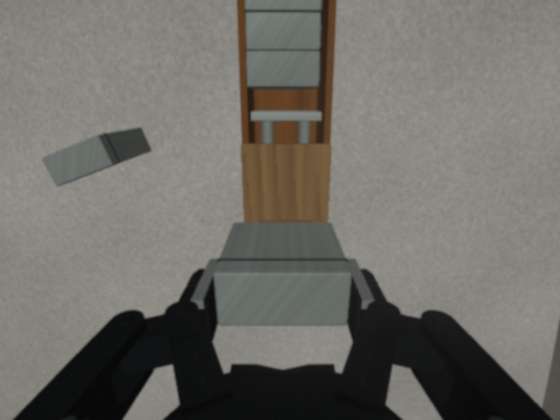

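The wrist view shows the neighbour tins at (284,30-85), the gap at (284,100), the plate at (286,116), the cover edge at row 145, and the held tin held straight. Next I get a height profile in the chest frame.

```bash
python3 - <<'E'
from h import *
W=np.load('w2.npy').reshape(-1,3); W=W[~np.isnan(W[:,0])]
# wall rim points => chest axis
o=np.array([.6195,.1165]); a=np.radians(-101.2)
def cf(P,o,a):
    ex=np.array([np.cos(a),np.sin(a)]); ey=np.array([-ex[1],ex[0]]); d=P[:,:2]-o
    return np.column_stack([d@ex,d@ey,P[:,2]])
C=cf(W,o,a)
m=(C[:,2]>.06)&(C[:,2]<.09)&(C[:,0]>-.06)&(C[:,0]<.125)&(abs(C[:,1])<.06)
D=C[m]
for lo in np.arange(-.06,.125,.015):
    k=(D[:,0]>lo)&(D[:,0]<lo+.015); y=D[k,1]*1000
    if len(y): print(round(lo*1000),k.sum(),'y',np.round(np.percentile(y,[.5,99.5]),1))
k=abs(C[:,1]+.003)<.02
for lo in np.arange(-.05,.07,.002):
    z=C[k&(abs(C[:,0]-lo)<.001),2]*1000
    print(round(lo*1000),len(z),np.round(np.median(z),1) if len(z) else '',end=' | ')
# held tin
s=readout.state();T=R.from_rotvec(s['ee_rot']).inv().apply(W-s['ee_pos'])
k=(abs(T[:,1])<.025)&(T[:,2]>-.06)&(T[:,2]<.08)&(abs(T[:,0])<.05)
T=T[k]*1000; t=T[T[:,2]<-20]
print('\nheld top z',np.median(t[:,2]),'x',np.percentile(t[:,0],[1,99]),len(t)); f=T[(T[:,0]>8)&(T[:,2]>-20)]; print('front face z',np.percentile(f[:,2],[1,50,99]),'x',[np.median(f[abs(f[:,2]-q)<3,0]) for q in (-20,-10,0,10,20)])
E
```

```text
-60 623 y [-38.1  38.9]
-45 1955 y [-37.9  39.1]
-30 1835 y [-37.8  39.4]
-15 1793 y [-38.2  39.3]
0 1753 y [-38.1  39.1]
15 316 y [-38.4  39.2]
30 926 y [-38.1  39. ]
45 285 y [-38.3  39.1]
60 1548 y [-38.  39.]
75 1501 y [-38.   39.3]
90 1415 y [-37.6  39.3]
105 1336 y [-37.7  39.2]
120 427 y [-37.7  39.6]
-50 46 72.1 | -48 145 72.2 | -46 137 72.4 | -44 152 72.3 | -42 162 71.2 | -40 129 71.6 | -38 144 71.8 | -36 150 71.6 | -34 134 71.6 | -32 130 71.8 | -30 142 71.9 | -28 144 71.6 | -26 143 71.5 | -24 120 71.4 | -22 142 71.6 | -20 146 71.5 | -18 122 71.2 | -16 131 71.6 | -14 149 71.5 | -12 100 73.5 | -10 148 73.4 | -8 117 73.2 | -6 131 73.6 | -4 149 73.4 | -2 108 73.5 | 0 139 73.6 | 2 146 73.4 | 4 101 73.4 | 6 145 73.4 | 8 119 73.0 | 10 122 73.3 | 12 144 73.4 | 14 225 66.6 | 16 87 7.7 | 18 93 8.0 | 20 90 8.0 | 22 77 7.9 | 24 77 8.1 | 26 78 8.1 | 28 76 8.1 | 30 77 8.2 | 32 73 8.3 | 34 75 8.1 | 36 138 67.6 | 38 133 67.6 | 40 92 67.9 | 42 92 67.9 | 44 15 40.0 | 46 57 38.2 | 48 82 8.4 | 50 89 8.7 | 52 87 8.8 | 54 85 8.5 | 56 82 8.6 | 58 82 8.9 | 60 82 8.8 | 62 219 73.2 | 64 199 78.0 | 66 140 78.0 | 68 142 78.0 | 
held top z -29.393084904474907 x [-11.86669069  15.96908912] 7155
front face z [-19.67815522  -0.37320401  29.06366537] x [np.float64(15.530614381640738), np.float64(15.488676952740162), np.float64(15.477676868021703), np.float64(15.491881679630096), np.float64(15.50355143165402)]
```

Everything fits the given dimensions: the plate face is at 35, tin 3 ends at 14, and the row tops are at 72.2, 71.6 and 73.4, so all three are proud. I'll insert the tin tilted 26°: lower corner into the gap, push the plate back, then bring it upright.

```bash
cat >> h.py <<'E'
A0=np.radians(-101.24); EX=np.array([np.cos(A0),np.sin(A0),0]); EY=np.array([-EX[1],EX[0],0])
O=np.array([.6195,.1165,0])+.0006*EY
def chest(x,y,z): return O+x*EX+y*EY+np.array([0,0,z])
def tochest(p): d=np.array(p)-O; return np.array([d@EX,d@EY,p[2]])
def withA(x,z,th,y=-.001,c=(-.012,0,.0304)):
    q=tool(-11.24,th,EY); return chest(x,y,z)-q.apply(c), q
def withB(x,z,th,y=-.001): return withA(x,z,th,y,(.016,0,.0304))
E
python3 - <<'E'
from h import *
plan([withA(.025,.1,26),withA(.025,.064,26)+(3,),withA(.041,.063,26)+(6,)],5.0)
E
```

```text
[2.11, 0.04, 1.67, 0.0, 0.114, 0.0, 5.0]
[1.91, 0.05, 1.89, 0.0, 0.113, 0.0, 5.0]
[1.67, 0.04, 2.1, 0.0, 0.114, 0.0, 5.0]
[1.43, 0.05, 2.28, 0.0, 0.114, 0.0, 5.0]
[-0.52, 0.0, 1.08, 0.0, 0.0, 0.0, 5.0]
[-0.53, 0.0, 1.08, 0.0, 0.0, 0.0, 5.0]
[-0.52, 0.0, 1.08, 0.0, 0.0, 0.0, 5.0]
[-0.25, 0.0, -0.1, 0.0, 0.0, 0.0, 5.0]
[-0.25, 0.0, -0.11, 0.0, 0.0, 0.0, 5.0]
[-0.24, 0.0, -0.1, 0.0, 0.0, 0.0, 5.0]
[-0.25, 0.0, -0.1, 0.0, 0.0, 0.0, 5.0]
[-0.25, 0.0, -0.1, 0.0, 0.0, 0.0, 5.0]
[-0.25, 0.0, -0.11, 0.0, 0.0, 0.0, 5.0]
end [0.6106 0.0738 0.0956] 13 rows
```

move_arm(
  motion=[
    [2.11,0.04,1.67,0,0.114,0,5.0],
    [1.91,0.05,1.89,0,0.114,0,5.0],
    [1.67,0.04,2.1,0,0.114,0,5.0],
    [1.43,0.05,2.28,0,0.114,0,5.0],
    [0,0,0,0,0,0,5.0],
    [0,0,0,0,0,0,5.0],
    [0,0,0,0,0,0,5.0],
  ],
)

```text
time: 6.3
ee_pos: [0.6151, 0.0905, 0.1342]
ee_rot: [-2.171, -1.787, -0.504]
contact_force: [-0.3, 0.5, -1.0]
grip_width: 0.0593
gripper_force: 40.7
```

```bash
python3 - <<'E'
from h import *
s=readout.state(); r=R.from_rotvec(s['ee_rot']); print('A',tochest(s['ee_pos']+r.apply((-.012,0,.0304)))*1000,'B',tochest(s['ee_pos']+r.apply((.016,0,.0304)))*1000)
plan([withA(.025,.064,26)+(3,),withA(.041,.063,26)+(6,)],5.0)
c=cam('wrist','w3.png')
E
```

```text
A [ 23.81138353   0.18722638 101.66296315] B [-1.34763533e+00  1.07213787e-01  1.13951876e+02]
[-0.59, -0.04, 1.11, 0.001, 0.0, 0.001, 5.0]
[-0.58, -0.04, 1.11, 0.0, 0.0, 0.001, 5.0]
[-0.59, -0.04, 1.11, 0.001, -0.001, 0.001, 5.0]
[-0.25, 0.0, -0.1, 0.0, 0.0, 0.0, 5.0]
[-0.24, 0.0, -0.1, 0.0, 0.0, 0.0, 5.0]
[-0.25, 0.0, -0.1, 0.0, 0.0, 0.0, 5.0]
[-0.25, 0.0, -0.11, 0.0, 0.0, 0.0, 5.0]
[-0.24, 0.0, -0.1, 0.0, 0.0, 0.0, 5.0]
[-0.25, 0.0, -0.1, 0.0, 0.0, 0.0, 5.0]
end [0.6106 0.0739 0.0956] 9 rows
```

View pics/w3.png

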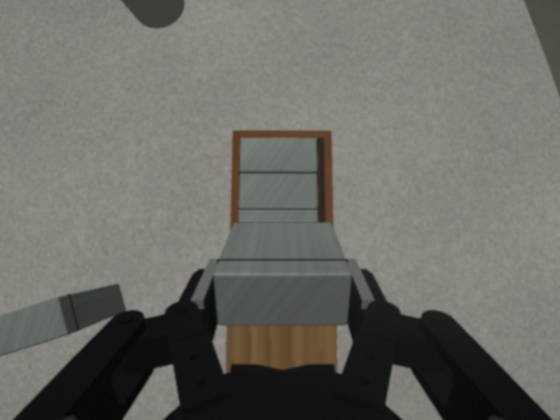

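The tilted tin is centred over the bay (walls at columns 236 and 330). Lower it into the gap and push the plate back.

move_arm(
  motion=[
    [-0.59,-0.04,1.11,0,0,0,5.0],
    [-0.59,-0.04,1.11,0,0,0,5.0],
    [-0.59,-0.04,1.11,0,0,0,5.0],
    [0,0,0,0,0,0,5.0],
    [0,0,0,0,0,0,5.0],
  ],
)

```text
time: 6.85
ee_pos: [0.6121, 0.0894, 0.0938]
ee_rot: [-2.17, -1.783, -0.502]
contact_force: [-0.6, 0.0, -1.1]
grip_width: 0.0595
gripper_force: 41.7
```

move_arm(
  motion=[
    [-0.25,0,-0.1,0,0,0,5.0],
    [-0.25,0,-0.1,0,0,0,5.0],
    [-0.25,0,-0.1,0,0,0,5.0],
    [-0.25,0,-0.1,0,0,0,5.0],
    [-0.25,0,-0.1,0,0,0,5.0],
    [-0.25,0,-0.1,0,0,0,5.0],
    [0,0,0,0,0,0,5.0],
    [0,0,0,0,0,0,5.0],
  ],
)

```text
time: 7.65
ee_pos: [0.6098, 0.0747, 0.0944]
ee_rot: [-2.169, -1.784, -0.505]
contact_force: [0.1, 4.9, 1.6]
grip_width: 0.0594
gripper_force: 41.6
```

```bash
python3 - <<'E'
from h import *
s=readout.state(); r=R.from_rotvec(s['ee_rot']); print('A',tochest(s['ee_pos']+r.apply((-.012,0,.0304)))*1000,'B',tochest(s['ee_pos']+r.apply((.016,0,.0304)))*1000)
f=s['contact_force']; print('F chest',f@EX,f@EY,f[2])
c=cam('wrist','w4.png'); W=cloud(c).reshape(-1,3); W=W[~np.isnan(W[:,0])]
T=r.inv().apply(W-s['ee_pos'])
k=(abs(T[:,1])<.025)&(T[:,2]>-.06)&(T[:,2]<.08)&(abs(T[:,0])<.05); T=T[k]*1000
t=T[(T[:,2]<-20)]; print('held top z',np.median(t[:,2]),'x',np.percentile(t[:,0],[1,99]))
f=T[(T[:,0]>8)&(T[:,2]>-20)];print([(q,np.median(f[abs(f[:,2]-q)<3,0])) for q in (-20,-10,0,10,20)])
plan([withB(.0153,.068,14)+(4,),withB(.0153,.0625,0)+(4,)],5.0)
E
```

```text
A [40.25220144 -2.00243212 61.80980844] B [15.1288639  -2.05243919 74.17166147]
F chest -4.872437355314718 -0.8408720361588679 1.620913371989222
held top z -30.60235212125156 x [-11.68487307  16.47317163]
[(-20, np.float64(16.154511131211784)), (-10, np.float64(16.39333032835149)), (0, np.float64(16.79134768626259)), (10, np.float64(17.124544103973104)), (20, np.float64(17.482166807282177))]
[0.1, 0.03, 0.07, 0.0, -0.053, 0.0, 5.0]
[0.1, 0.02, 0.06, 0.0, -0.053, 0.001, 5.0]
[0.1, 0.03, 0.06, 0.0, -0.054, 0.0, 5.0]
[0.11, 0.02, 0.05, -0.001, -0.053, 0.001, 5.0]
[0.16, 0.0, 0.06, 0.0, -0.061, 0.0, 5.0]
[0.17, 0.0, 0.05, 0.0, -0.061, 0.0, 5.0]
[0.17, 0.0, 0.04, 0.0, -0.061, 0.0, 5.0]
[0.17, 0.0, 0.03, 0.0, -0.061, 0.0, 5.0]
end [0.613  0.0859 0.0929] 8 rows
```

The plate is yielding and the tin has rotated about 2° in the grip. I allow for this by pushing 2.5 mm further, then bring the tin upright.

```bash
python3 - <<'E'
from h import *
cB=(.0178,0,.0294)
w=lambda x,z,th: withA(x,z,th,-.0015,cB)
s=readout.state(); print(tochest(s['ee_pos']+R.from_rotvec(s['ee_rot']).apply(cB))*1000)
plan([w(.0162,.0745,26)+(2,),w(.016,.067,12)+(3,),w(.016,.062,-2)+(3,)],5.0)
E
```

```text
[13.96241643 -2.09423461 75.81397282]
[-0.12, 0.03, 0.01, 0.0, -0.002, 0.001, 5.0]
[-0.13, 0.02, 0.0, -0.001, -0.001, 0.001, 5.0]
[0.15, 0.0, 0.11, 0.0, -0.082, 0.0, 5.0]
[0.16, 0.0, 0.11, 0.0, -0.081, 0.0, 5.0]
[0.17, 0.0, 0.08, 0.0, -0.082, 0.0, 5.0]
[0.22, 0.0, 0.05, 0.0, -0.081, 0.0, 5.0]
[0.22, 0.0, 0.03, 0.0, -0.082, 0.0, 5.0]
[0.23, 0.0, 0.01, 0.0, -0.081, 0.0, 5.0]
end [0.6122 0.0846 0.0921] 8 rows
```

move_arm(
  motion=[
    [-0.14,0,0,0,0,0,5.0],
    [-0.14,0,0,0,0,0,5.0],
    [0.15,0,0.11,0,-0.082,0,5.0],
    [0.16,0,0.11,0,-0.082,0,5.0],
    [0.17,0,0.08,0,-0.082,0,5.0],
  ],
)

```text
time: 8.2
ee_pos: [0.611, 0.0773, 0.092]
ee_rot: [-2.319, -1.905, -0.245]
contact_force: [1.1, 5.7, -2.2]
grip_width: 0.0595
gripper_force: 41.4
```

move_arm(
  motion=[
    [0.22,0,0.05,0,-0.082,0,5.0],
    [0.22,0,0.03,0,-0.082,0,5.0],
    [0.22,0,0.01,0,-0.082,0,5.0],
    [0,0,0,0,0,0,5.0],
    [0,0,0,0,0,0,5.0],
  ],
)

```text
time: 8.7
ee_pos: [0.612, 0.0848, 0.0915]
ee_rot: [2.409, 1.983, -0.039]
contact_force: [0.6, 5.8, -0.1]
grip_width: 0.0596
gripper_force: 41.8
```

```bash
cat > held.py <<'E'
from h import *
def held(name):
    s=readout.state(); r=R.from_rotvec(s['ee_rot']); f=s['contact_force']
    print('t',s['time'],'tcp',tochest(s['ee_pos'])*1000,'F chest',f@EX,f@EY,f[2])
    c=cam('wrist',name); W=cloud(c).reshape(-1,3); W=W[~np.isnan(W[:,0])]
    C=(W-O)@np.column_stack([EX,EY,[0,0,1]])*1000
    b=(abs(C[:,1]+2)<20)
    for lo in range(-68,76,4):
        z=C[b&(abs(C[:,0]-lo)<2)&(C[:,2]<200)][:,2]
        if len(z)>10: print(lo,np.round(np.median(z),1),end=' | ')
    T=r.inv().apply(W-s['ee_pos'])*1000
    k=(abs(T[:,1])<25)&(T[:,2]>-60)&(T[:,2]<80)&(abs(T[:,0])<50); T=T[k]
    t=T[(T[:,2]<-20)]; print('\nheld top z',np.median(t[:,2]),'x',np.percentile(t[:,0],[1,99]))
    g=T[(T[:,0]>8)&(T[:,2]>-20)];print([(q,np.round(np.median(g[abs(g[:,2]-q)<3,0]),1)) for q in (-20,-10,0,10,20)])
E
python3 -c "
from held import *
held('w5.png')"
```

```text
t 8.7 tcp [32.59016197 -1.74901787 91.49878432] F chest -5.836806458140109 -0.5269274164804987 -0.14856426392718236
-68 72.2 | -64 72.2 | -60 72.2 | -56 72.3 | -52 72.4 | -48 72.3 | -44 72.0 | -40 71.2 | -36 71.2 | -32 71.3 | -28 71.3 | -24 71.3 | -20 71.2 | -16 71.1 | -12 68.1 | -8 68.0 | -4 68.0 | 0 68.1 | 4 68.1 | 8 184.9 | 12 179.1 | 16 104.8 | 20 172.1 | 24 122.4 | 28 122.2 | 32 122.1 | 36 122.1 | 40 122.1 | 44 121.8 | 
held top z -30.598845978137437 x [-11.0543955   16.72455309]
[(-20, np.float64(16.4)), (-10, np.float64(16.7)), (0, np.float64(17.2)), (10, np.float64(17.6)), (20, np.float64(35.2))]
```

View pics/w5.png

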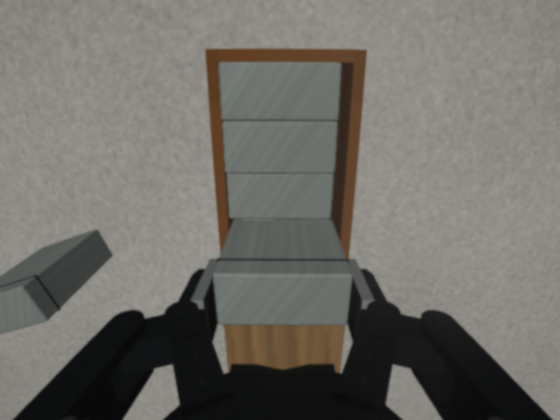

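The tin is upright, with its bottom 6 mm into the gap, and tin 3 was pressed down to 68. Lower it.

move_arm(
  motion=[
    [0,0,0.3,0,0,0,5.0],
    [0,0,0.3,0,0,0,5.0],
    [0,0,0.3,0,0,0,5.0],
    [0,0,0.3,0,0,0,5.0],
    [0,0,0.3,0,0,0,5.0],
    [0,0,0,0,0,0,5.0],
  ],
)

```text
time: 9.35
ee_pos: [0.6124, 0.0826, 0.0766]
ee_rot: [2.411, 1.979, -0.037]
contact_force: [1.2, 5.5, -2.0]
grip_width: 0.0591
gripper_force: 41.7
```

move_arm(
  motion=[
    [0.1,0,0.3,0,0,0,5.0],
    [0.1,0,0.2,0,0,0,5.0],
    [0,0,0.2,0,0,0,5.0],
    [0,0,0,0,0,0,5.0],
  ],
)

```text
time: 9.75
ee_pos: [0.6127, 0.0841, 0.0696]
ee_rot: [2.411, 1.979, -0.037]
contact_force: [2.7, 6.4, -1.1]
grip_width: 0.0592
gripper_force: 41.8
```

```bash
python3 -c "
from held import *
held('w6.png')"
```

```text
t 9.75 tcp [33.09992366 -0.92855025 69.61757679] F chest -6.78818352468076 1.3868886378610417 -1.0982663019150816
-68 72.2 | -64 72.3 | -60 72.2 | -56 72.3 | -52 72.3 | -48 72.3 | -44 72.0 | -40 71.2 | -36 71.3 | -32 71.3 | -28 71.3 | -24 71.2 | -20 71.3 | -16 71.2 | -12 68.0 | -8 68.0 | -4 68.0 | 0 68.0 | 4 68.0 | 8 68.3 | 12 158.6 | 16 88.2 | 20 150.6 | 24 100.5 | 28 100.4 | 32 100.3 | 36 100.3 | 40 100.3 | 44 100.0 | 64 78.6 | 68 78.6 | 72 78.5 | 
held top z -30.633145071228768 x [-10.99165447  16.74803531]
[(-20, np.float64(16.4)), (-10, np.float64(16.7)), (0, np.float64(33.3)), (10, np.float64(17.1)), (20, np.float64(nan))]
  return _methods._mean(a, axis=axis, dtype=dtype,
  ret = ret.dtype.type(ret / rcount)
```

move_arm(
  motion=[
    [0,0,0.2,0,0,0,5.0],
    [0,0,0,0,0,0,6.5],
    [0,0,0,0,0,0,8.0],
    [0,0,0,0,0,0,8.5],
    [0,0,-2.0,0,0,0,8.5],
    [0,0,-3.0,0,0.037,0,8.5],
    [0,0,-3.0,0,0,0,8.0],
    [0,0,0,0,0,0,4.0],
  ],
)

```text
time: 10.6
ee_pos: [0.6149, 0.0853, 0.1521]
ee_rot: [2.425, 1.99, 0.011]
contact_force: [0.9, 0.9, 0.6]
grip_width: 0.0677
gripper_force: 0.0
```

move_arm(
  motion=[
    [0,0,0,0,0,0,0],
    [0,0,0,0,0,0,0],
    [0,0,0,0,0,0,0],
    [0,0,0,0,0,0,0],
    [0,0,0,0,0,0,0],
  ],
)

```text
time: 11.1
ee_pos: [0.6117, 0.086, 0.1466]
ee_rot: [-2.426, -1.994, 0.0]
contact_force: [0.3, -0.0, -0.4]
grip_width: 0.0001
gripper_force: 0.0
```

```bash
python3 -c "
from held import *
held('w7.png')
plan([(chest(.0285,-.002,.104),tool(-11.24),5)],0)
" 2>/dev/null
```

```text
t 11.1 tcp [ 31.43861335  -2.2783211  146.59926458] F chest -0.033213205217788096 0.3457088142088057 -0.4081037579097709
-68 72.1 | -64 72.2 | -60 72.3 | -56 72.2 | -52 72.4 | -48 72.4 | -44 71.9 | -40 71.2 | -36 71.1 | -32 71.2 | -28 71.3 | -24 71.4 | -20 71.3 | -16 71.1 | -12 67.9 | -8 68.0 | -4 68.1 | 0 68.0 | 4 67.9 | 8 68.0 | 12 79.8 | 16 98.8 | 20 183.2 | 24 172.1 | 28 99.1 | 32 99.1 | 36 99.3 | 40 99.4 | 44 184.1 | 60 74.8 | 64 78.5 | 68 48.9 | 72 47.6 | 
held top z -49.53447294064988 x [-9.4690898  13.68538912]
[(-20, np.float64(10.7)), (-10, np.float64(10.9)), (0, np.float64(nan)), (10, np.float64(nan)), (20, np.float64(nan))]
[0.06, 0.0, 0.86, 0.0, 0.0, 0.0, 0]
[0.05, 0.01, 0.85, 0.0, 0.0, 0.001, 0]
[0.06, 0.0, 0.86, 0.0, 0.0, 0.0, 0]
[0.06, 0.01, 0.85, -0.001, -0.001, 0.0, 0]
[0.06, 0.0, 0.86, 0.0, 0.0, 0.0, 0]
end [0.6126 0.0889 0.104 ] 5 rows
```

View pics/w7.png

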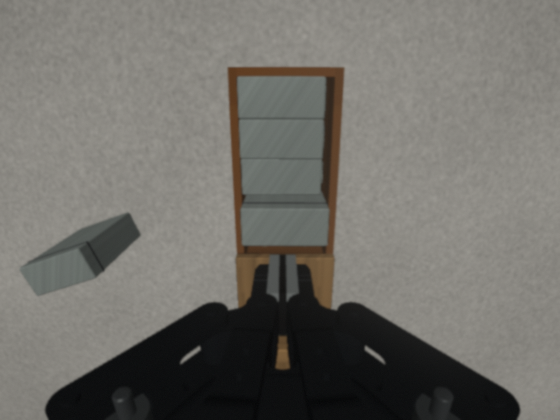

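The tin stands upright in the gap at (284,222), top at 99 mm. Press it down with the closed fingers.

move_arm(
  motion=[
    [0.06,0,1.5,0,0,0,0],
    [0.06,0,1.5,0,0,0,0],
    [0.06,0,1.2,0,0,0,0],
    [0.06,0,0.4,0,0,0,0],
    [0,0,0.3,0,0,0,0],
    [0,0,0.3,0,0,0,0],
  ],
)

```text
time: 11.75
ee_pos: [0.613, 0.0875, 0.0958]
ee_rot: [2.427, 1.993, 0.001]
contact_force: [-1.6, -4.0, 5.1]
grip_width: 0.0001
gripper_force: 2.6
```

move_arm(
  motion=[
    [0,0,0.3,0,0,0,0],
    [0,0,0.3,0,0,0,0],
    [0,0,0.3,0,0,0,0],
    [0,0,0.3,0,0,0,0],
    [0,0,0.3,0,0,0,0],
    [0,0,0.3,0,0,0,0],
  ],
)

```text
time: 12.35
ee_pos: [0.6139, 0.0873, 0.0786]
ee_rot: [2.426, 1.992, 0.003]
contact_force: [-1.2, -2.5, 6.0]
grip_width: -0.0001
gripper_force: 2.7
```

Another 9–10 mm, in small steps.

move_arm(
  motion=[
    [0,0,0.2,0,0,0,0],
    [0,0,0.2,0,0,0,0],
    [0,0,0.2,0,0,0,0],
    [0,0,0.1,0,0,0,0],
    [0,0,0,0,0,0,0],
  ],
)

```text
time: 12.85
ee_pos: [0.6138, 0.0874, 0.0715]
ee_rot: [2.426, 1.992, 0.003]
contact_force: [-0.5, -3.9, 4.6]
grip_width: 0.0002
gripper_force: 2.5
```

move_arm(
  motion=[
    [0,0,0.1,0,0,0,0],
    [0,0,0.1,0,0,0,0],
    [0,0,0.1,0,0,0,0],
    [0,0,0,0,0,0,0],
  ],
)

```text
time: 13.25
ee_pos: [0.6136, 0.0875, 0.0682]
ee_rot: [2.427, 1.993, 0.003]
contact_force: [0.1, -3.8, 5.2]
grip_width: 0.0001
gripper_force: 2.4
```

move_arm(
  motion=[
    [0,0,0.05,0,0,0,0],
    [0,0,0.05,0,0,0,0],
    [0,0,0.05,0,0,0,0],
    [0,0,0,0,0,0,0],
  ],
)

```text
time: 13.65
ee_pos: [0.6138, 0.0874, 0.0681]
ee_rot: [2.426, 1.992, 0.002]
contact_force: [-2.8, -3.5, 12.6]
grip_width: 0.0002
gripper_force: 6.4
```

Seated: the force rises with no further travel. Now tin 2 (chest x −28) and tin 1 (−56).

```bash
python3 -c "
from held import *
s=readout.state(); print(tochest(s['ee_pos'])*1000)
p=tochest(s['ee_pos'])
plan([(chest(p[0],p[1],.09),tool(-11.24),1),(chest(-.028,-.003,.09),tool(-11.24),2),(chest(-.028,-.003,.072),tool(-11.24),2)],0)
"
```

```text
[29.63162445 -0.56940821 68.14834009]
[0.0, 0.01, -2.19, 0.003, 0.0, 0.0, 0]
[2.88, -0.12, 0.0, 0.0, 0.0, 0.0, 0]
[2.88, -0.13, 0.0, 0.0, 0.0, 0.0, 0]
[0.0, 0.0, 0.9, 0.0, 0.0, 0.0, 0]
[0.0, 0.01, 0.9, 0.0, 0.0, 0.0, 0]
end [0.6226 0.1444 0.072 ] 5 rows
```

move_arm(
  motion=[
    [0,0,-2.3,0,0,0,0],
    [2.88,-0.12,0,0,0,0,0],
    [2.88,-0.12,0,0,0,0,0],
    [0,0,0,0,0,0,0],
    [0,0,0.8,0,0,0,0],
    [0,0,0.8,0,0,0,0],
    [0,0,0.1,0,0,0,0],
    [0,0,0,0,0,0,0],
  ],
)

```text
time: 14.45
ee_pos: [0.6209, 0.1441, 0.0709]
ee_rot: [-2.428, -1.992, 0.002]
contact_force: [0.5, -0.2, -0.1]
grip_width: -0.0001
gripper_force: 0.0
```

move_arm(
  motion=[
    [0,0,0.1,0,0,0,0],
    [0,0,0.1,0,0,0,0],
    [0,0,0.1,0,0,0,0],
    [0,0,0,0,0,0,0],
  ],
)

```text
time: 14.85
ee_pos: [0.6214, 0.1446, 0.0694]
ee_rot: [2.428, 1.994, -0.0]
contact_force: [-1.3, -1.7, 5.3]
grip_width: 0.0002
gripper_force: 2.4
```

move_arm(
  motion=[
    [0,0,0.1,0,0,0,0],
    [0,0,0.1,0,0,0,0],
    [0,0,0.05,0,0,0,0],
    [0,0,0,0,0,0,0],
  ],
)

```text
time: 15.25
ee_pos: [0.6214, 0.1447, 0.0681]
ee_rot: [2.427, 1.994, -0.0]
contact_force: [-4.0, -1.9, 10.9]
grip_width: 0.0003
gripper_force: 5.7
```

move_arm(
  motion=[
    [0,0,0.07,0,0,0,0],
    [0,0,0,0,0,0,0],
  ],
)

```text
time: 15.45
ee_pos: [0.6214, 0.1446, 0.0681]
ee_rot: [2.427, 1.993, -0.001]
contact_force: [-6.2, -3.1, 14.9]
grip_width: -0.0001
gripper_force: 7.5
```

move_arm(
  motion=[
    [0,0,-2.2,0,0,0,0],
    [2.8,0,0,0,0,0,0],
    [0,0,0,0,0,0,0],
    [0,0,0.8,0,0,0,0],
    [0,0,0.8,0,0,0,0],
    [0,0,0.2,0,0,0,0],
    [0,0,0.1,0,0,0,0],
    [0,0,0,0,0,0,0],
  ],
)

```text
time: 16.25
ee_pos: [0.6266, 0.1721, 0.0682]
ee_rot: [-2.427, -1.994, 0.0]
contact_force: [0.6, -1.0, 1.4]
grip_width: -0.0003
gripper_force: 0.2
```

move_arm(
  motion=[
    [0,0,0.1,0,0,0,0],
    [0,0,0.1,0,0,0,0],
    [0,0,0.05,0,0,0,0],
    [0,0,0,0,0,0,0],
  ],
)

```text
time: 16.65
ee_pos: [0.6267, 0.1721, 0.0681]
ee_rot: [2.427, 1.994, -0.001]
contact_force: [-5.2, -2.5, 11.7]
grip_width: -0.0001
gripper_force: 6.2
```

move_arm(
  motion=[
    [0,0,-3.0,0,0,0,0],
    [-4.5,0,-3.0,0,0,0,0],
    [-4.5,0,-2.0,0,0,0,0],
    [-4.5,0,0,0,0,0,0],
    [0,0,0,0,0,0,0],
    [0,0,0,0,0,0,0],
  ],
)

```text
time: 17.25
ee_pos: [0.601, 0.0414, 0.1435]
ee_rot: [-2.431, -1.989, 0.0]
contact_force: [0.4, 1.0, 0.6]
grip_width: -0.0001
gripper_force: 0.0
```

```bash
python3 - <<'E' 2>/dev/null
from held import *
held('w8.png')
W=cloud(cam('top')).reshape(-1,3); C=(W-O)@np.column_stack([EX,EY,[0,0,1]])*1000
k=(abs(C[:,1])<15)&(C[:,2]>98)&(C[:,2]<112)&(C[:,0]>90)&(C[:,0]<180); print('bar',np.percentile(C[k],[2,50,98],axis=0))
E
```

```text
t 17.25 tcp [ 77.32078116  -4.14079762 143.51171338] F chest -1.0727759232460221 0.21011420081543275 0.611432745746076
-68 67.9 | -64 67.8 | -60 68.0 | -56 68.0 | -52 68.0 | -48 67.9 | -44 67.8 | -40 67.9 | -36 67.9 | -32 68.0 | -28 68.0 | -24 68.0 | -20 68.0 | -16 67.8 | -12 67.9 | -8 67.9 | -4 68.0 | 0 68.0 | 4 67.8 | 8 67.9 | 12 67.8 | 16 67.9 | 20 68.0 | 24 68.0 | 28 68.0 | 32 68.0 | 36 67.9 | 40 67.9 | 44 67.9 | 48 67.8 | 56 40.3 | 60 73.6 | 64 190.8 | 68 161.9 | 72 168.2 | 
held top z -49.42631544690412 x [-9.60171443 13.68168116]
[(-20, np.float64(10.8)), (-10, np.float64(10.8)), (0, np.float64(nan)), (10, np.float64(nan)), (20, np.float64(nan))]
```

View pics/w8.png

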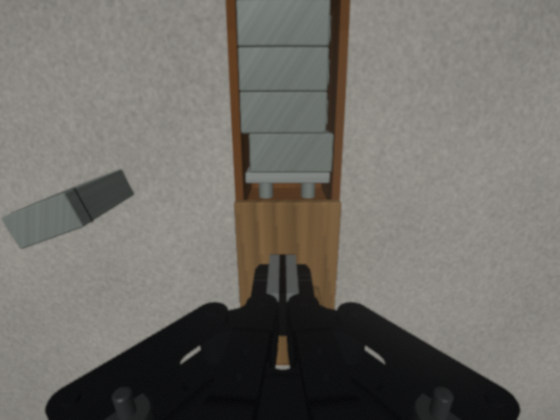

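All four tops are at 68.0 mm. Next I go behind the grip bar (its centre at chest x≈137) and push the cover shut.

move_arm(
  motion=[
    [-4.4,0.2,0,0,0,0,0],
    [-4.4,0.2,0,0,0,0,0],
    [0,0,0,0,0,0,0],
    [0,0,0,0,0,0,0],
    [0,0,1.9,0,0,0,0],
    [0,0,1.9,0,0,0,0],
    [0,0,1.7,0,0,0,0],
    [0,0,0,0,0,0,0],
  ],
)

```text
time: 18.15
ee_pos: [0.5864, -0.0401, 0.0861]
ee_rot: [-2.419, -1.997, 0.003]
contact_force: [-0.4, 1.3, -0.6]
grip_width: 0.0002
gripper_force: 0.0
```

```bash
python3 -c "
from h import *
s=readout.state(); print(tochest(s['ee_pos'])*1000,s['contact_force'])"
```

```text
[160.09763419  -2.54956475  86.1348988 ] [-0.38934977  1.3490422  -0.63449911]
```

move_arm(
  motion=[
    [0.8,0,0,0,0,0,0],
    [0.8,0,0,0,0,0,0],
    [0.8,0,0,0,0,0,0],
    [0.8,0,0,0,0,0,0],
  ],
)

```text
time: 18.55
ee_pos: [0.5949, -0.011, 0.0896]
ee_rot: [2.426, 1.995, 0.002]
contact_force: [-0.7, -1.6, 1.4]
grip_width: -0.0004
gripper_force: 0.9
```

move_arm(
  motion=[
    [0.8,0,0,0,0,0,0],
    [0.8,0,0,0,0,0,0],
    [0.8,0,0,0,0,0,0],
    [0.8,0,0,0,0,0,0],
  ],
)

```text
time: 18.95
ee_pos: [0.6011, 0.0199, 0.0891]
ee_rot: [2.427, 1.994, 0.002]
contact_force: [-0.5, -2.2, 1.0]
grip_width: -0.0002
gripper_force: 0.9
```

move_arm(
  motion=[
    [0.8,0,0,0,0,0,0],
    [0.8,0,0,0,0,0,0],
    [0.8,0,0,0,0,0,0],
    [0.8,0,0,0,0,0,0],
  ],
)

```text
time: 19.35
ee_pos: [0.6069, 0.0514, 0.0888]
ee_rot: [-2.427, -1.994, -0.001]
contact_force: [0.6, -1.5, 0.3]
grip_width: -0.0002
gripper_force: 0.9
```

move_arm(
  motion=[
    [0.8,0,0,0,0,0,0],
    [0.8,0,0,0,0,0,0],
    [0.8,0,0,0,0,0,0],
    [0.4,0,0,0,0,0,0],
  ],
)

```text
time: 19.75
ee_pos: [0.6122, 0.0797, 0.0888]
ee_rot: [-2.425, -1.995, -0.002]
contact_force: [-0.2, -1.3, 0.7]
grip_width: 0.0004
gripper_force: 0.8
```

```bash
python3 -c "
from h import *
s=readout.state(); print(tochest(s['ee_pos'])*1000,s['contact_force'])
W=cloud(cam('side')).reshape(-1,3); C=(W-O)@np.column_stack([EX,EY,[0,0,1]])*1000
k=(abs(C[:,1])<35)&(C[:,2]>74)&(C[:,2]<83)&(C[:,0]>-120)&(C[:,0]<140); print('cover x',np.percentile(C[k,0],[1,99]))
k=(abs(C[:,1])<25)&(C[:,2]>95)&(C[:,2]<107)&(C[:,0]>-40)&(C[:,0]<60); print('bar x',np.percentile(C[k,0],[1,50,99]))
"
```

```text
[37.56609754 -0.6226664  88.77047025] [-0.21079714 -1.28548782  0.66533276]
cover x [-49.4330108   97.28259972]
bar x [13.50719901 34.10406512 50.21234778]
```

move_arm(
  motion=[
    [0.4,0,0,0,0,0,0],
    [0.4,0,0,0,0,0,0],
    [0.4,0,0,0,0,0,0],
    [0.2,0,0,0,0,0,0],
    [0,0,0,0,0,0,0],
  ],
)

```text
time: 20.3
ee_pos: [0.6148, 0.0928, 0.0887]
ee_rot: [-2.426, -1.995, -0.002]
contact_force: [-0.6, -0.7, -0.3]
grip_width: 0.0001
gripper_force: 0.0
```

move_arm(
  motion=[
    [0.2,0,0,0,0,0,0],
    [0.1,0,0,0,0,0,0],
    [0.1,0,0,0,0,0,0],
    [0,0,0,0,0,0,0],
  ],
)

```text
time: 20.7
ee_pos: [0.6156, 0.096, 0.0887]
ee_rot: [-2.427, -1.994, -0.001]
contact_force: [-1.7, -0.4, 0.6]
grip_width: 0.0002
gripper_force: 0.6
```

move_arm(
  motion=[
    [0.1,0,0,0,0,0,0],
    [0.1,0,0,0,0,0,0],
    [0.1,0,0,0,0,0,0],
    [0,0,0,0,0,0,0],
  ],
)

```text
time: 21.1
ee_pos: [0.6162, 0.0991, 0.0888]
ee_rot: [-2.426, -1.994, -0.001]
contact_force: [-0.7, -0.8, 0.2]
grip_width: 0.0001
gripper_force: 0.5
```

move_arm(
  motion=[
    [0.1,0,0,0,0,0,0],
    [0.1,0,0,0,0,0,0],
    [0,0,0,0,0,0,0],
  ],
)

```text
time: 21.4
ee_pos: [0.6163, 0.0993, 0.0888]
ee_rot: [2.428, 1.993, -0.002]
contact_force: [-2.1, -4.0, 2.0]
grip_width: -0.0
gripper_force: 2.3
```

move_arm(
  motion=[
    [0.1,0,0,0,0,0,0],
    [0.1,0,0,0,0,0,0],
    [0,0,0,0,0,0,0],
  ],
)

```text
time: 21.7
ee_pos: [0.6163, 0.0994, 0.0888]
ee_rot: [2.428, 1.991, -0.007]
contact_force: [-4.3, -7.4, 3.5]
grip_width: 0.0001
gripper_force: 4.0
```

move_arm(
  motion=[
    [-0.6,0,0,0,0,0,0],
    [-1,0,0,0,0,0,0],
    [0,0,-4,0,0,0,0],
    [0,0,-4,0,0,0,0],
    [-4,0,-2,0,0,0,0],
    [-4,0,0,0,0,0,0],
    [-4,0,0,0,0,0,0],
    [0,0,0,0,0,0,0],
  ],
)

```text
time: 22.5
ee_pos: [0.5902, -0.0391, 0.1888]
ee_rot: [2.435, 1.98, -0.002]
contact_force: [-0.3, -0.7, -0.7]
grip_width: -0.0001
gripper_force: 0.0
```

```bash
python3 - <<'E'
from h import *
s=readout.state(); print(s['time'],tochest(s['ee_pos'])*1000,s['contact_force'])
c=cam('wrist','w9.png');W=cloud(c).reshape(-1,3); C=(W-O)@np.column_stack([EX,EY,[0,0,1]])*1000
k=(abs(C[:,1])<30)&(C[:,2]>74)&(C[:,2]<83)&(C[:,0]>-120)&(C[:,0]<140); print('cover x',np.percentile(C[k,0],[.2,99.8]))
k=(abs(C[:,1])<22)&(C[:,2]>98)&(C[:,2]<107)&(C[:,0]>-40)&(C[:,0]<40); print('bar x',np.percentile(C[k,0],[1,50,99]))
E
```

```text
22.5 [158.2918448    1.01537476 188.82328607] [-0.33485943 -0.7203158  -0.69201759]
cover x [ 2.48901136 75.84648916]
bar x [7.39685271 7.39685271 7.39685271]
```

View pics/w9.png

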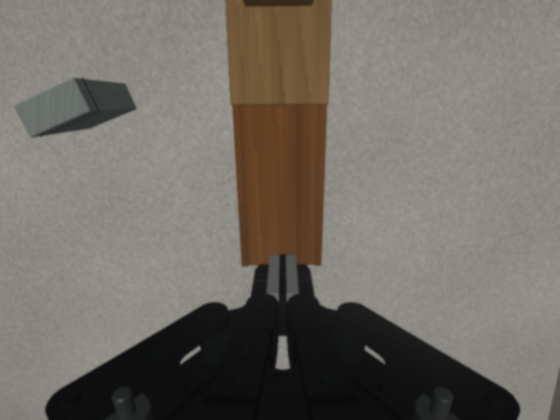

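The cover's rear edge is at chest x = 76 mm, at its stop, so it is fully shut. The tall tin is undisturbed. Handing in.

```bash
python3 -c "
from station import env
print(env.finish_job())"
```

```text
the job is handed in; nothing more can be done
None
```

The loose tin is in the chest and pressed down, all four tins measured 2 mm below the rim, and the cover is fully shut against its stop without catching; the job was handed in at about 22.5 s.

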